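Refit the retaining clip of a copier feed roller

TASK

The feed-roller unit from the copier stands on the desk with its shaft slid out of place. Push the shaft fully home from its gear end, so that the groove at the other end comes clear of the frame, then take the smaller of the two clips from the stand and press it down onto the groove until it has snapped in and sits fully home, square to the shaft. Work gently, never pushing harder than about 3 kg, and leave the larger clip in its slot.

Things in the scene. Friction and masses are not known exactly. Their poses are not given: they have to be found in the camera images.
- unit: Feed-roller unit: steel frame, stands fast, 150 mm along y, 78 mm along x. Origin: middle of its underside; z up; y along the shaft, towards its grooved end. Side plates 4 mm thick at y = +-60 mm, 54 mm high; white bearing blocks in them (tops at 62 mm) carry the shaft on springs, axis 52 mm above the desk at x = 0. Pressed down, shaft and blocks give softly to a stop 14 mm lower (8 N there).
- shaft (a joint): Axial position of the shaft in the frame, m: 0 = as far out at the gear end as it goes, 0.018 = fully home (hard stop). It grows as the shaft is pushed along the unit's +y. Sliding takes about 4 N; it stays where it is left.
- shaft_gear_end (a point): Centre of the flat outer face of the white gear's hub, at the shaft's -y end: push here along the unit's +y. Hub face 22 mm diameter; the gear behind it is 35 mm over its teeth. Axes as the unit's; moves with the shaft.
- shaft_groove (a point): Middle of the groove at the shaft's +y end, on the shaft's axis; axes as the unit's; moves with the shaft. Shaft 18 mm in diameter, groove floor 12 mm, groove 7.2 mm wide along the shaft, then a head 7.5 mm long. With the shaft home it lies 66.6 mm from the unit's middle, its inner wall 1 mm outside the side plate; before that it is hidden in the frame.
- clip_bore (a point): Middle of the bore of the smaller black C-shaped plastic spring clip. Axes: y = axis of the bore (the clip is 6 mm thick along it; either face may be turned to the frame), z = from its mouth to its tab. Ring 22 mm outside, bore 12 mm, mouth 9 mm wide; the jaws end 8.7 mm below this point. Seated, this point lies on the shaft's axis in the middle of the groove.
- clip: The smaller clip as a whole (loose, 40 g); origin and axes as clip_bore. It starts upright in a slot of the stand, mouth down. On the groove its jaws touch with the bore 10 mm above the shaft's axis (14 mm if they stand on the full shaft beside it), take about 8 to 11 N to spread, and snap over some 4 mm above it. Not pressed far enough it may stay stuck half on.
- clip_tab (a point): Middle of the smaller clip's finger tab, 28 mm above its bore: a block 14 mm (x) by 9 mm (y) by 18 mm high (z) on a neck 6 mm thick, to be gripped from above. Axes as clip_bore.
- clip_jaw_a (a joint): Spread of one sprung jaw of the smaller clip, rad: 0 = closed; about 0.16 as it passes over the groove floor.
- clip_jaw_b (a joint): The same for the other jaw.
- stand: Grey plastic parts stand, fixed, 100 mm (x) by 34 mm (y) by 21 mm high; origin in the middle of its underside, z up. Two equal slots 37 mm long (x), 7.6 mm wide (y), 13 mm deep, at x = -24 and +24 mm, hold the two clips upright, their thickness along y; which clip is in which slot changes.
- spare_clip_tab (a point): Middle of the tab (14 by 9 by 18 mm) of the larger clip, 32 mm outside, which fits another shaft: leave it in its slot.
Things that resemble listed ones, but are neither listed nor needed, are in the scene too. Several things have the shape of the unit; the one meant has the colours described above.

How it is judged (in metres and radians):
On the way, in this order (a step that is already met when the one before it is completed fails the run):
1. the shaft is pushed fully home while the clip is still in the stand (value of joint shaft above 0.0168 m and distance of clip_bore from where it was at the start of the episode below 0.02 m), for 0.2 s.
2. the smaller clip is lifted out of the stand (height (world z) of clip_bore above 0.06 m), for 0.1 s.
3. the clip is snapped into the groove (distance between clip_bore and shaft_groove below 0.002 m and angle between the y axis of clip_bore and the y axis of shaft_groove, either way round below 0.12 rad and value of joint each of clip_jaw_a, clip_jaw_b below 0.07 rad), for 0.2 s.
At the end, for the whole second after the job is handed in: The shaft is home (joint over 16.8 mm); the smaller clip sits in the groove, its bore within 2 mm of the groove's middle and square to the shaft within 0.12 rad, both jaws closed (under 0.07 rad); the larger clip is within 15 mm of its start (all of step 3 and value of joint shaft above 0.0168 m and distance of spare_clip_tab from where it was at the start of the episode below 0.015 m); the robot touches nothing.
It fails at once if the clip is pressed on the shaft or frame with more than 30 N (contact force between clip and unit above 30 N).
It fails at once if the fingers push the unit or its shaft with more than 30 N (contact force between the fingers and unit above 30 N).
It fails at once if the larger clip is taken out or knocked over (distance of spare_clip_tab from where it was at the start of the episode above 0.02 m).
It also fails if it takes over 56 s, if anything falls off the work surface, if the arm or the gripper's body presses on something with over 40 N, if the wrist force passes 120 N, or if a joint passes its speed limit or range.

ROBOT

A 7-joint arm with a two-finger parallel gripper is mounted at the origin on a cart in front of the work surface, level with it; the furniture and walls round the work are solid. World frame = base frame: x ahead of the robot, y to its left, z up, the work surface at z = 0. Lengths are in m, angles in degrees, forces in N, time in s.
With the tool pointing down it reaches from about 0.425 to 0.875 m from the base axis. Payload 4.7 kg.
Tool frame: the origin (TCP) lies at the very end of the fingers, on their centre line; the grasp point (between the pads) lies 19 mm behind it (env.grip_point_offset is the distance from the TCP to the grasp point, in m); z points along the fingers, y is the line along which they close (so a half turn about z gives the same grasp; the last joint's range is limited). The gripper opens to 87 mm and grips with 3 to 60 N. Pads are 19 mm wide; open, the fingers measure 117 mm over their backs; the gripper's body (75 mm by 190 mm) begins 51 mm behind the grasp point.
Start: joints at [73.459, 18.392, -4.016, 83.108, 1.295, 78.541, -3.26], TCP at [0.194, -0.62, 0.223] pointing down, gripper open.
Joint ranges: [-163.93, 163.93], [-17.29, 119.83], [-79.2, 71.16], [3.27, 140.29], [-89.18, 269.18], [5.43, 117.66], [-154.24, 154.24]. Speed limits (degrees/s): [147.25, 147.25, 180, 180, 180, 180, 180].

INTERFACE

Orientations are given as [roll, pitch, yaw] about the fixed x, y, z axes, in that order (R = Rz(yaw) Ry(pitch) Rx(roll)).
In Python, from cell import env gives the robot as it stands.
- The arm moves only by the tool jog_arm, never from a script. Its argument "motion" is a list of rows, each an object of numbers: "x", "y", "z": the shift along the tool's x, y, z in cm; "ax", "ay", "az": the turn, a rotation vector about the tool's x, y, z in degrees. In form: [{"x": .., "y": .., "z": .., "ax": .., "ay": .., "az": ..}, ...]. A call has exactly 5 rows; each row shifts and turns the commanded pose from where the row before left it, along the tool's axes as they then stand; what a row does not reach is not made up. A row lasts 1/10 s, in which the tool goes at most 50 mm and 8.59 degrees, less where a joint would pass 70% of its speed; a pose out of reach is approached as far as the arm can. A call is refused whole if a number of a shift passes 5 or a number of a turn 8.59, either way. A call with a gripper value outside its range is refused whole. "claw" is the gripper command: -1 is shut, 1 is fully open, values between are in proportion, set as the call begins (left out, the last holds). The fingers move at their own pace and stop on an object; "squeeze" is the grip in N (left out, the last holds). Time passes only in rows, so rows that do not move let the fingers close, or fill a call up. It gives the time, the measured TCP pose, the force, the opening and the grip force at its end, in the units of the state.
- env.get_obs(): the state, without advancing time (a new reading comes with each control period).
- env.read_camera(name): name is "scene" or "top"; returns the picture (480x640x3 uint8, red, green, blue); there is no depth.
- env.camera_params(name): a dict with "fx", "fy", "cx", "cy" (pixels), "extrinsics" (4x4, takes a point from world to camera coordinates). Camera axes: x right, y up, looking along -z (the intrinsics and any distortion apply to the point x, -y, -z); pixel columns grow to the right and rows downward; lengths in m; the calibration is good to about 2 mm. A picture is of the moment at which its call begins. camera_params takes no time and is no camera call.
- env.sign_off(): hands the job in; it is judged then, once.
The state is a dict: "time_s": time; "qpos": joint angles; "joint_velocities": joint speeds; "effort": joint torques, N m; "tool_pos": TCP position; "tool_rot": TCP orientation; "force": force on the tool from outside, world axes, zero at the start; "wrist_torque": the same for the moment, N m; "grip_width": finger opening in m; "grasp_force": force on a finger pad.
Only numpy, scipy, OpenCV 4.12 (cv2) and the standard library are available. Lean on these libraries where they do the work, as an engineer would, in place of code of your own. Each camera call takes 0.05 s, during which the arm holds its last target. There are 200 camera calls.

## Working session

There is one attempt and no reset: what is moved stays moved. The work goes in short steps, Python scripts to look and compute and a tool call to move; the robot and the scene stay as the last step left them, time stands still between calls to the robot, and variables do not carry over. Pictures are saved under pics/ and viewed, at most 10 in all, crops included, and the job is handed in when it is done.

Besides the shell and the picture viewer there is one more tool, called after "Emit:" as name(argument=value, ...), one argument or row to a line, values as JSON. jog_arm: Moves the arm, as the interface text tells. Its arguments: {"type":"object","properties":{"motion":{"type":"array"},"claw":{"type":"number"},"squeeze":{"type":"number"}},"required":["motion"]}

```bash
mkdir -p pics; python3 - <<'E'
from cell import env
import cv2
for n in("scene","top"):
    im=env.read_camera(n); cv2.imwrite(f"pics/{n}0.png",im[...,::-1]); p=env.camera_params(n); print(n,p)
o=env.get_obs(); print(o)
E
```

```text
scene {'fx': 478.3103208185638, 'fy': 478.3103208185638, 'cx': 321.7975638687705, 'cy': 238.9074426293406, 'extrinsics': array([[-0.84152367, -0.54017971,  0.00661751,  0.31282134],
       [ 0.31140061, -0.47503563,  0.8230254 , -0.30041444],
       [-0.44143806,  0.69465606,  0.56796602, -0.56382376],
       [ 0.        ,  0.        ,  0.        ,  1.        ]])}
top {'fx': 555.884620854671, 'fy': 555.884620854671, 'cx': 323.55625646543683, 'cy': 241.55821406818544, 'extrinsics': array([[ 0.00986006, -0.99994225, -0.00427426, -0.19069557],
       [ 0.99372332,  0.00932223,  0.1114767 , -0.50108247],
       [-0.11143041, -0.0053466 ,  0.99375786, -1.07140159],
       [ 0.        ,  0.        ,  0.        ,  1.        ]])}
{'time_s': 0.1, 'qpos': array([73.45947663, 18.43574261, -4.01477029, 83.16818732,  1.29604718,
       78.54038487, -3.26059162]), 'joint_velocities': array([-0.06095968, -0.13135054,  0.10268344, -0.08813744, -0.03852581,
        0.03645362,  0.07121638]), 'effort': array([-1.32502337e-04, -4.92569089e+01, -4.05560900e-01, -3.13397062e+01,
       -6.40646322e-02,  3.95045348e-02,  5.12594272e-05]), 'tool_pos': array([ 0.19360888, -0.61997814,  0.22155783]), 'tool_rot': array([-1.79900972e+02,  6.70191334e-03,  1.73490249e+01]), 'force': array([ 0.53140602, -0.64452433, -0.52931777]), 'wrist_torque': array([-0.01347914,  0.01729517, -0.01409652]), 'grasp_force': 0.0, 'grip_width': 0.0870104929965709}
```

View pics/scene0.png

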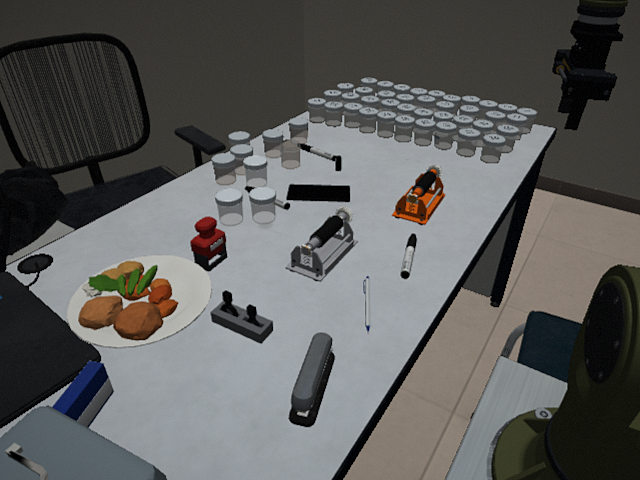

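View pics/top0.png

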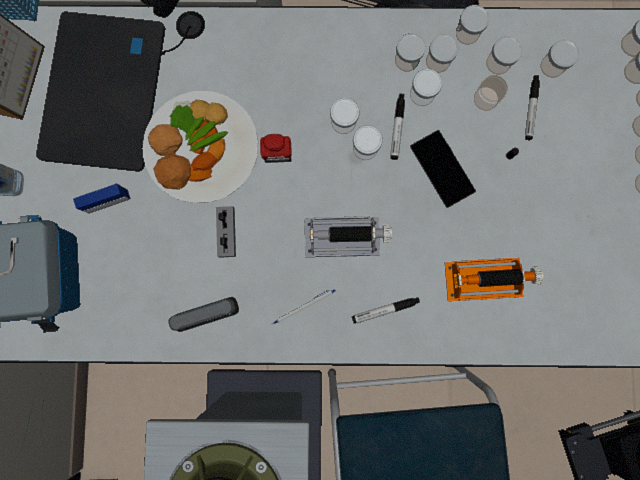

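The unit meant is the grey one, at top (342,237), with its gear to the right (-y). The stand is at top (226,231), and the orange unit is a decoy. I'll enlarge both for detail.

```bash
python3 - <<'E'
import cv2,numpy as np
t=cv2.imread("pics/top0.png");s=cv2.imread("pics/scene0.png")
a=cv2.resize(t[195:270,205:405],None,fx=4,fy=4,interpolation=cv2.INTER_CUBIC)
cv2.imwrite("pics/c1.png",a)
b=cv2.resize(s[200:350,200:365],None,fx=4,fy=4,interpolation=cv2.INTER_CUBIC)
cv2.imwrite("pics/c2.png",b)
E
```

```text
(no output)
```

View pics/c1.png

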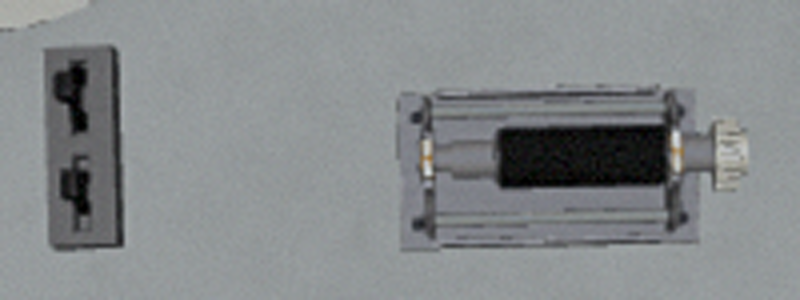

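View pics/c2.png

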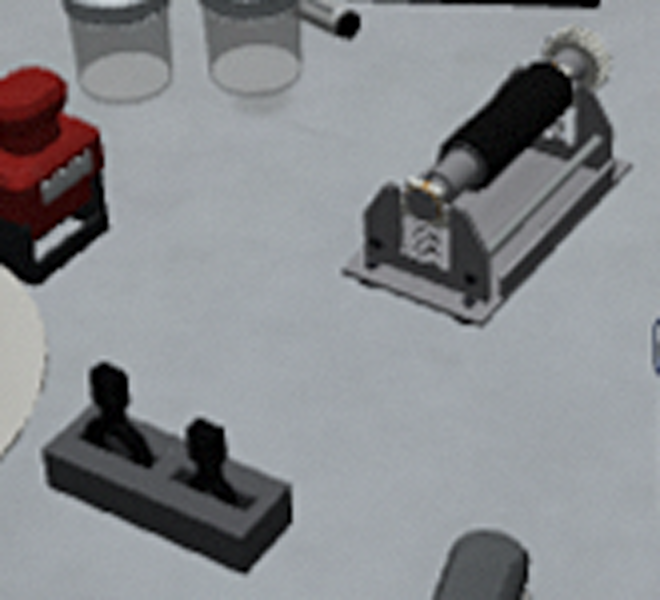

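Crop c1 shows the unit's base corners at (400,95), (697,90), (403,250) and (699,243), and the gear at x 715–747, y≈154. The small clip's tab is the lower one, at about (71,190); the larger clip is at (70,85). In c2 the small tab is the right-hand one at (207,440), lower than the left one, with bright slot showing beside its ring.

```bash
cat >h.py <<'E'
from cell import env
import numpy as np
P={n:env.camera_params(n) for n in("scene","top")}
def ray(n,px):
    p=P[n];E=p["extrinsics"];R=E[:3,:3];c=-R.T@E[:3,3]
    d=R.T@np.array([(px[0]-p["cx"])/p["fx"],-(px[1]-p["cy"])/p["fy"],-1]);return c,d/np.linalg.norm(d)
def atz(n,px,z):
    c,d=ray(n,px);return c+d*(z-c[2])/d[2]
def tri(a,b):
    c1,d1=ray("scene",a);c2,d2=ray("top",b)
    s=np.linalg.lstsq(np.c_[d1,-d2],c2-c1,rcond=None)[0]
    p,q=c1+s[0]*d1,c2+s[1]*d2;return (p+q)/2,np.linalg.norm(p-q)
def proj(n,X):
    p=P[n];E=p["extrinsics"];v=E[:3,:3]@X+E[:3,3];return np.array([p["cx"]+p["fx"]*v[0]/-v[2],p["cy"]-p["fy"]*v[1]/-v[2]])
T=lambda x,y:(204.625+x/4,194.625+y/4)
S=lambda x,y:(199.625+x/4,199.625+y/4)
E
python3 - <<'E'
from h import *
np.set_printoptions(precision=4,suppress=True)
print("cam",ray("top",(0,0))[0],ray("scene",(0,0))[0])
c=[atz("top",T(*q),0.002) for q in((400,95),(697,90),(403,250),(699,243))]
print("base",c,"mean",np.mean(c,0))
y=(c[0]+c[2]-c[1]-c[3]);print("yaw of y axis",np.degrees(np.arctan2(-y[0],y[1])),np.linalg.norm(y)/2)
print("base scene",[atz("scene",S(*q),0.0) for q in((345,271),(478,323),(630,168))])
print("blocks@62",[atz("top",T(*q),.062) for q in((427,158),(676,150))])
print("gear face top@52",atz("top",T(747,154),.052))
print("gear tri",tri(S(578,58),T(731,154)))
print("small tab top",tri(S(207,428),T(71,190)),"big",tri(S(109,371),T(70,85)))
print("tab top@.0537",atz("top",T(71,190),.0537))
print("stand top",[atz("top",T(*q),.021) for q in((45,48),(117,46),(50,246),(124,245))])
print("stand scene",[atz("scene",S(*q),.021) for q in((44,455),(242,534),(292,487))])
E
```

```text
cam [ 0.3804 -0.1917  1.1198] [0.1079 0.4179 0.5654]
base [array([ 0.5528, -0.1468,  0.002 ]), array([ 0.5568, -0.2977,  0.002 ]), array([ 0.4738, -0.1494,  0.002 ]), array([ 0.4788, -0.2986,  0.002 ])] mean [ 0.5156 -0.2231  0.002 ]
yaw of y axis 1.701587267035597 0.1501253677784219
base scene [array([ 0.553 , -0.1551,  0.    ]), array([ 0.4786, -0.1573,  0.    ]), array([ 0.481 , -0.3053,  0.    ])]
blocks@62 [array([ 0.5132, -0.1625,  0.062 ]), array([ 0.5181, -0.2819,  0.062 ])]
gear face top@52 [ 0.5178 -0.3171  0.052 ]
gear tri (array([ 0.5172, -0.3095,  0.0523]), np.float64(0.0010479840340209309))
small tab top (array([0.4969, 0.0092, 0.054 ]), np.float64(0.00023760233686181544)) big (array([0.5468, 0.0098, 0.0601]), np.float64(0.0011491699590520901))
tab top@.0537 [0.497  0.0094 0.0537]
stand top [array([0.5721, 0.0307, 0.021 ]), array([ 0.5734, -0.0053,  0.021 ]), array([0.4726, 0.0251, 0.021 ]), array([ 0.4734, -0.0116,  0.021 ])]
stand scene [array([0.5672, 0.0315, 0.021 ]), array([0.4718, 0.0221, 0.021 ]), array([ 0.4713, -0.009 ,  0.021 ])]
```

Emit:
jog_arm(
  motion=[
    {"az":7.7},
    {"az":7.7},
    {"x":3.7,"y":-2.65},
    {"x":3.7,"y":-2.65},
    {"x":3.7,"y":-2.65},
  ],
  claw=-1,
  squeeze=20,
)

```text
$.motion[0]: bad value
```

Emit:
jog_arm(
  motion=[
    {"x":3.7,"y":-2.65},
    {"x":3.7,"y":-2.65},
    {"x":3.7,"y":-2.65},
    {"x":3.7,"y":-2.65},
    {"x":3.7,"y":-2.65},
  ],
)

```text
$.motion[0]: bad value
```

Emit:
jog_arm(
  motion=[
    {"x":0,"y":0,"z":0,"ax":0,"ay":0,"az":7.7},
    {"x":0,"y":0,"z":0,"ax":0,"ay":0,"az":7.7},
    {"x":3.7,"y":-2.65,"z":0,"ax":0,"ay":0,"az":0},
    {"x":3.7,"y":-2.65,"z":0,"ax":0,"ay":0,"az":0},
    {"x":3.7,"y":-2.65,"z":0,"ax":0,"ay":0,"az":0},
  ],
  claw=-1,
  squeeze=20,
)

```text
time_s: 0.6
tool_pos: [0.3028, -0.536, 0.2219]
tool_rot: [-180.0, 0.0, 1.9]
force: [0.6, -0.7, -0.6]
grip_width: 0.055
grasp_force: 0.0
```

Emit:
jog_arm(
  motion=[
    {"x":3.7,"y":-2.65,"z":0,"ax":0,"ay":0,"az":0},
    {"x":3.7,"y":-2.65,"z":0,"ax":0,"ay":0,"az":0},
    {"x":3.7,"y":-2.65,"z":0,"ax":0,"ay":0,"az":0},
    {"x":3.7,"y":-2.65,"z":0,"ax":0,"ay":0,"az":0},
    {"x":3.7,"y":-2.65,"z":0,"ax":0,"ay":0,"az":0},
  ],
)

```text
time_s: 1.1
tool_pos: [0.4834, -0.3971, 0.2222]
tool_rot: [-180.0, 0.0, 1.9]
force: [0.9, -0.5, -0.4]
grip_width: 0.015
grasp_force: 0.0
```

Emit:
jog_arm(
  motion=[
    {"x":3.65,"y":-2.6,"z":0,"ax":0,"ay":0,"az":0},
    {"x":0,"y":0,"z":4.5,"ax":0,"ay":0,"az":0},
    {"x":0,"y":0,"z":4.5,"ax":0,"ay":0,"az":0},
    {"x":0,"y":0,"z":4.5,"ax":0,"ay":0,"az":0},
    {"x":0,"y":0,"z":4.3,"ax":0,"ay":0,"az":0},
  ],
)

```text
time_s: 1.6
tool_pos: [0.5174, -0.3708, 0.0423]
tool_rot: [-180.0, 0.1, 2.0]
force: [0.3, 0.1, -0.2]
grip_width: 0.0
grasp_force: 0.0
```

Emit:
jog_arm(
  motion=[
    {"x":0,"y":-0.8,"z":0,"ax":0,"ay":0,"az":0},
    {"x":0,"y":-0.6,"z":0,"ax":0,"ay":0,"az":0},
    {"x":0,"y":-0.4,"z":0,"ax":0,"ay":0,"az":0},
    {"x":0,"y":-0.2,"z":0,"ax":0,"ay":0,"az":0},
    {"x":0,"y":0,"z":0,"ax":0,"ay":0,"az":0},
  ],
)

```text
time_s: 2.1
tool_pos: [0.5187, -0.3516, 0.0469]
tool_rot: [179.9, -0.2, 2.0]
force: [-0.3, -0.1, -0.2]
grip_width: 0.0003
grasp_force: 0.0
```

Emit:
jog_arm(
  motion=[
    {"x":0,"y":-0.3,"z":0,"ax":0,"ay":0,"az":0},
    {"x":0,"y":-0.3,"z":0,"ax":0,"ay":0,"az":0},
    {"x":0,"y":-0.3,"z":0,"ax":0,"ay":0,"az":0},
    {"x":0,"y":-0.3,"z":0,"ax":0,"ay":0,"az":0},
    {"x":0,"y":-0.3,"z":0,"ax":0,"ay":0,"az":0},
  ],
)

```text
time_s: 2.6
tool_pos: [0.5168, -0.336, 0.0445]
tool_rot: [-180.0, 0.0, 2.0]
force: [-0.0, -0.3, 0.0]
grip_width: 0.0008
grasp_force: 0.0
```

Emit:
jog_arm(
  motion=[
    {"x":0,"y":-0.2,"z":0,"ax":0,"ay":0,"az":0},
    {"x":0,"y":-0.2,"z":0,"ax":0,"ay":0,"az":0},
    {"x":0,"y":-0.2,"z":0,"ax":0,"ay":0,"az":0},
    {"x":0,"y":-0.2,"z":0,"ax":0,"ay":0,"az":0},
    {"x":0,"y":-0.2,"z":0,"ax":0,"ay":0,"az":0},
  ],
)

```text
time_s: 3.1
tool_pos: [0.5165, -0.3262, 0.0445]
tool_rot: [180.0, 0.0, 1.9]
force: [0.9, -0.2, 0.2]
grip_width: 0.0003
grasp_force: 0.0
```

Emit:
jog_arm(
  motion=[
    {"x":0,"y":-0.2,"z":0,"ax":0,"ay":0,"az":0},
    {"x":0,"y":-0.2,"z":0,"ax":0,"ay":0,"az":0},
    {"x":0,"y":-0.2,"z":0,"ax":0,"ay":0,"az":0},
    {"x":0,"y":-0.2,"z":0,"ax":0,"ay":0,"az":0},
    {"x":0,"y":0,"z":0,"ax":0,"ay":0,"az":0},
  ],
)

```text
time_s: 3.6
tool_pos: [0.5162, -0.3183, 0.0447]
tool_rot: [180.0, 0.0, 2.0]
force: [-0.2, -2.8, -1.2]
grip_width: 0.0001
grasp_force: 1.8
```

Emit:
jog_arm(
  motion=[
    {"x":0,"y":-0.2,"z":0,"ax":0,"ay":0,"az":0},
    {"x":0,"y":-0.2,"z":0,"ax":0,"ay":0,"az":0},
    {"x":0,"y":-0.2,"z":0,"ax":0,"ay":0,"az":0},
    {"x":0,"y":-0.2,"z":0,"ax":0,"ay":0,"az":0},
    {"x":0,"y":-0.2,"z":0,"ax":0,"ay":0,"az":0},
  ],
)

```text
time_s: 4.1
tool_pos: [0.5159, -0.3112, 0.0449]
tool_rot: [179.7, -0.1, 1.9]
force: [1.3, -12.2, -3.2]
grip_width: 0.0006
grasp_force: 6.0
```

Emit:
jog_arm(
  motion=[
    {"x":0,"y":-0.05,"z":0,"ax":0,"ay":0,"az":0},
    {"x":0,"y":0,"z":0,"ax":0,"ay":0,"az":0},
    {"x":0,"y":0,"z":0,"ax":0,"ay":0,"az":0},
    {"x":0,"y":0,"z":0,"ax":0,"ay":0,"az":0},
    {"x":0,"y":0,"z":0,"ax":0,"ay":0,"az":0},
  ],
)

```text
time_s: 4.6
tool_pos: [0.5159, -0.3113, 0.0449]
tool_rot: [179.7, -0.1, 1.9]
force: [3.1, -11.0, -3.5]
grip_width: 0.0002
grasp_force: 5.2
```

```bash
python3 - <<'E'
from cell import env
import cv2,numpy as np
s=env.read_camera("scene")[...,::-1]; t=env.read_camera("top")[...,::-1]
cv2.imwrite("pics/s1.png",s);cv2.imwrite("pics/t1.png",t)
a=cv2.resize(s[195:290,275:370],(570,570),interpolation=cv2.INTER_CUBIC)
cv2.imwrite("pics/c3.png",a)
o=env.get_obs();print(o["tool_pos"],o["force"])
E
```

```text
[ 0.51592626 -0.31128886  0.04491947] [  1.77940344 -10.50948692  -3.60684322]
```

View pics/c3.png

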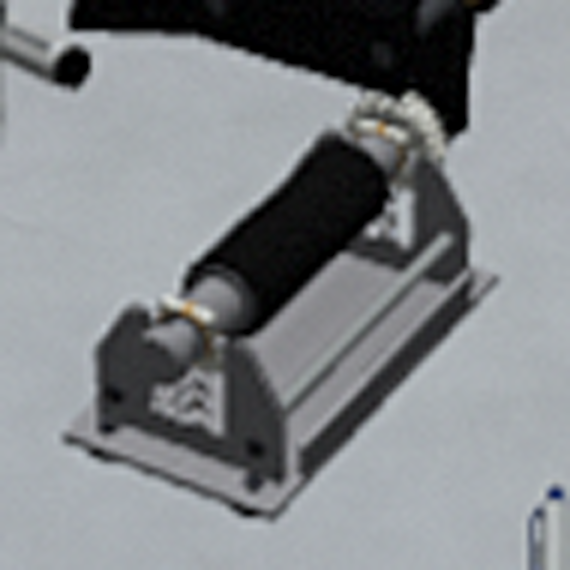

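```bash
python3 - <<'E'
from h import *
import cv2
C=np.array([.5157,-.2225,0]);th=np.radians(2)
u=np.array([-np.sin(th),np.cos(th),0]);v=np.array([np.cos(th),np.sin(th),0])
def W(x,y,z):return C+v*x+u*y+np.array([0,0,z])
for n,q in dict(end=(0,77.7,52),end5=(0,69.7,52),plate=(0,62,52),blocktop=(0,60,62),cornA=(39,75,5),cornB=(-39,75,5)).items():
    X=W(*np.array(q)/1e3); p=proj("scene",X); print(n,(p-[275,195])*6, "top",proj("top",X))
t=cv2.imread("pics/t1.png")
a=cv2.resize(t[205:265,290:410],(720,360),interpolation=cv2.INTER_CUBIC);cv2.imwrite("pics/c4.png",a)
E
```

```text
end [146.57225519 360.28136339] top [302.36630014 234.77442229]
end5 [160.96843977 346.788403  ] top [306.49731424 234.66953069]
plate [174.6478305  333.96726444] top [310.47349968 234.56857038]
blocktop [177.72042042 303.8990048 ] top [311.37168533 233.89571904]
cornA [ 50.39962934 437.44482813] top [304.27458822 218.52431987]
cornB [262.12568042 519.40754135] top [305.09543663 256.85742563]
```

View pics/c4.png

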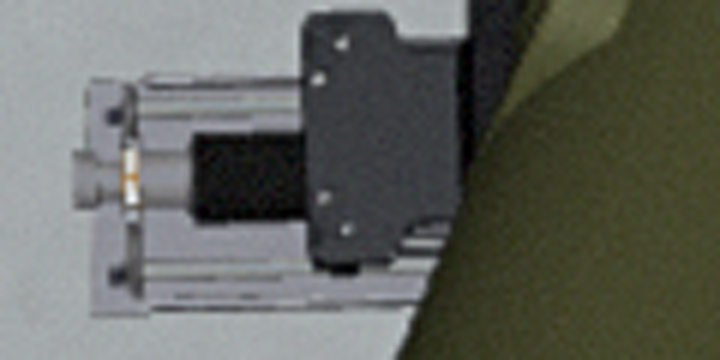

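The groove is now clear of the frame. In crop c4 the head end is at x=73 and the groove spans x 97–122, and the predicted home position projects to the same pixels. With 11 N and no motion, the shaft is against its stop, so I'll go for the clip.

Emit:
jog_arm(
  motion=[
    {"x":0,"y":1.0,"z":0,"ax":0,"ay":0,"az":0},
    {"x":0,"y":1.0,"z":0,"ax":0,"ay":0,"az":0},
    {"x":0,"y":0,"z":-4.5,"ax":0,"ay":0,"az":0},
    {"x":0,"y":0,"z":-4.5,"ax":0,"ay":0,"az":0},
    {"x":0,"y":0,"z":-2,"ax":0,"ay":0,"az":0},
  ],
  claw=-1,
)

```text
time_s: 5.2
tool_pos: [0.5186, -0.3276, 0.1589]
tool_rot: [179.9, -0.3, 2.0]
force: [0.5, -1.1, 1.0]
grip_width: 0.0004
grasp_force: 0.0
```

Emit:
jog_arm(
  motion=[
    {"x":-0.1,"y":-4.8,"z":0,"ax":0,"ay":0,"az":0},
    {"x":-0.1,"y":-4.8,"z":0,"ax":0,"ay":0,"az":0},
    {"x":-0.1,"y":-4.8,"z":0,"ax":0,"ay":0,"az":0},
    {"x":-0.1,"y":-4.8,"z":0,"ax":0,"ay":0,"az":0},
    {"x":-0.1,"y":-4.8,"z":0,"ax":0,"ay":0,"az":0},
  ],
  claw=0,
)

```text
time_s: 5.7
tool_pos: [0.5026, -0.0852, 0.1544]
tool_rot: [-179.9, 0.1, 2.0]
force: [1.5, 0.6, 0.2]
grip_width: 0.0327
grasp_force: 0.0
```

Emit:
jog_arm(
  motion=[
    {"x":-0.1,"y":-4.8,"z":0,"ax":0,"ay":0,"az":-1.2},
    {"x":-0.1,"y":-4.0,"z":0,"ax":0,"ay":0,"az":0},
    {"x":0,"y":0,"z":0,"ax":0,"ay":0,"az":0},
    {"x":0,"y":0,"z":0,"ax":0,"ay":0,"az":0},
    {"x":0,"y":0,"z":0,"ax":0,"ay":0,"az":0},
  ],
  claw=0,
)

```text
time_s: 6.2
tool_pos: [0.4974, -0.0013, 0.1543]
tool_rot: [180.0, 0.1, 3.1]
force: [-0.1, 0.5, -0.5]
grip_width: 0.0436
grasp_force: 0.0
```

Emit:
jog_arm(
  motion=[
    {"x":0,"y":-1.05,"z":0,"ax":0,"ay":0,"az":0},
    {"x":0,"y":0,"z":4.5,"ax":0,"ay":0,"az":0},
    {"x":0,"y":0,"z":4.3,"ax":0,"ay":0,"az":0},
    {"x":0,"y":0,"z":2.5,"ax":0,"ay":0,"az":0},
    {"x":0,"y":0,"z":0,"ax":0,"ay":0,"az":0},
  ],
)

```text
time_s: 6.7
tool_pos: [0.4934, 0.0099, 0.0379]
tool_rot: [-179.9, 0.5, 3.1]
force: [0.5, 0.6, 0.5]
grip_width: 0.0434
grasp_force: 0.0
```

```bash
python3 - <<'E'
from cell import env
import cv2,numpy as np
s=env.read_camera("scene")[...,::-1]
cv2.imwrite("pics/c5.png",cv2.resize(s[245:350,185:305],(720,630)[:2],interpolation=cv2.INTER_CUBIC)[:600])
o=env.get_obs();print(o["tool_pos"],o["force"])
E
```

```text
[0.49550039 0.01006368 0.04021068] [ 0.37181972 -0.59738978 -0.49229532]
```

View pics/c5.png

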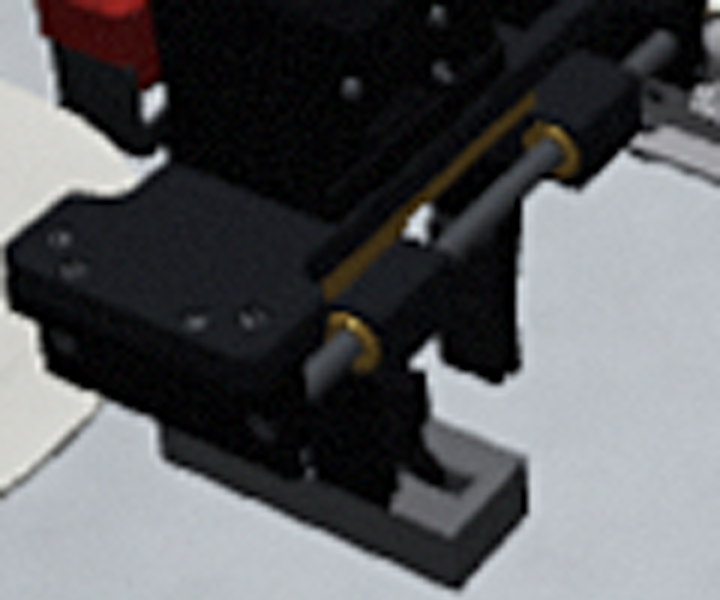

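The fingers straddle the small tab. The far one is at (480,290), the near one in front, and the clip's ring shows at (430,440). Closing.

Emit:
jog_arm(
  motion=[
    {"x":0.1,"y":0,"z":0,"ax":0,"ay":0,"az":0},
    {"x":0,"y":0,"z":0,"ax":0,"ay":0,"az":0},
    {"x":0,"y":0,"z":0,"ax":0,"ay":0,"az":0},
    {"x":0,"y":0,"z":0,"ax":0,"ay":0,"az":0},
    {"x":0,"y":0,"z":0,"ax":0,"ay":0,"az":0},
  ],
  claw=-1,
  squeeze=15,
)

```text
time_s: 7.25
tool_pos: [0.4983, 0.0101, 0.0421]
tool_rot: [180.0, -0.1, 3.1]
force: [0.0, 0.7, -0.8]
grip_width: 0.0111
grasp_force: 0.0
```

Emit:
jog_arm(
  motion=[
    {"x":0,"y":0,"z":0,"ax":0,"ay":0,"az":0},
    {"x":0,"y":0,"z":0,"ax":0,"ay":0,"az":0},
    {"x":0,"y":0,"z":0,"ax":0,"ay":0,"az":0},
    {"x":0,"y":0,"z":0,"ax":0,"ay":0,"az":0},
    {"x":0,"y":0,"z":0,"ax":0,"ay":0,"az":0},
  ],
  squeeze=45,
)

```text
time_s: 7.75
tool_pos: [0.4983, 0.0103, 0.0418]
tool_rot: [180.0, -0.0, 3.2]
force: [-1.0, 1.0, 4.1]
grip_width: 0.0083
grasp_force: 45.0
```

Emit:
jog_arm(
  motion=[
    {"x":0,"y":0,"z":-1.5,"ax":0,"ay":0,"az":0},
    {"x":0,"y":0,"z":-2.5,"ax":0,"ay":0,"az":0},
    {"x":0,"y":0,"z":-3.5,"ax":0,"ay":0,"az":0},
    {"x":0,"y":0,"z":-2.5,"ax":0,"ay":0,"az":0},
    {"x":0,"y":0,"z":0,"ax":0,"ay":0,"az":1.2},
  ],
)

```text
time_s: 8.25
tool_pos: [0.5003, 0.0103, 0.1447]
tool_rot: [179.9, -0.3, 1.9]
force: [-0.4, -0.1, -1.0]
grip_width: 0.0086
grasp_force: 45.0
```

Emit:
jog_arm(
  motion=[
    {"x":0.2,"y":3,"z":0,"ax":0,"ay":0,"az":0},
    {"x":0.2,"y":4.2,"z":0,"ax":0,"ay":0,"az":0},
    {"x":0.2,"y":4.2,"z":0,"ax":0,"ay":0,"az":0},
    {"x":0.2,"y":3.25,"z":0,"ax":0,"ay":0,"az":0},
    {"x":0.25,"y":2,"z":0,"ax":0,"ay":0,"az":0},
  ],
)

```text
time_s: 8.75
tool_pos: [0.5126, -0.1592, 0.1396]
tool_rot: [180.0, 0.2, 1.7]
force: [-0.2, 1.4, -0.1]
grip_width: 0.0081
grasp_force: 45.0
```

Emit:
jog_arm(
  motion=[
    {"x":0,"y":0,"z":1.5,"ax":0,"ay":0,"az":0},
    {"x":0,"y":0,"z":1.0,"ax":0,"ay":0,"az":0},
    {"x":0,"y":0,"z":0,"ax":0,"ay":0,"az":0},
    {"x":0,"y":0,"z":0,"ax":0,"ay":0,"az":0},
    {"x":0,"y":0,"z":0,"ax":0,"ay":0,"az":0},
  ],
)

```text
time_s: 9.25
tool_pos: [0.5144, -0.1546, 0.1167]
tool_rot: [180.0, -0.0, 2.1]
force: [0.9, -0.8, 0.2]
grip_width: 0.0085
grasp_force: 45.0
```

```bash
python3 - <<'E'
from cell import env
import cv2,numpy as np
s=env.read_camera("scene")[...,::-1]; t=env.read_camera("top")[...,::-1]
a=cv2.resize(s[190:290,275:365],(540,600),interpolation=cv2.INTER_CUBIC)
cv2.imwrite("pics/c6.png",a);cv2.imwrite("pics/t2.png",t)
o=env.get_obs();print(o["tool_pos"],o["tool_rot"],o["force"],o["grip_width"])
E
```

```text
[ 0.51454117 -0.15526618  0.11709377] [ 1.79972694e+02 -5.25054882e-02  2.00840192e+00] [-0.15176259 -0.72233362 -0.52207063] 0.008268478033196344
```

View pics/c6.png

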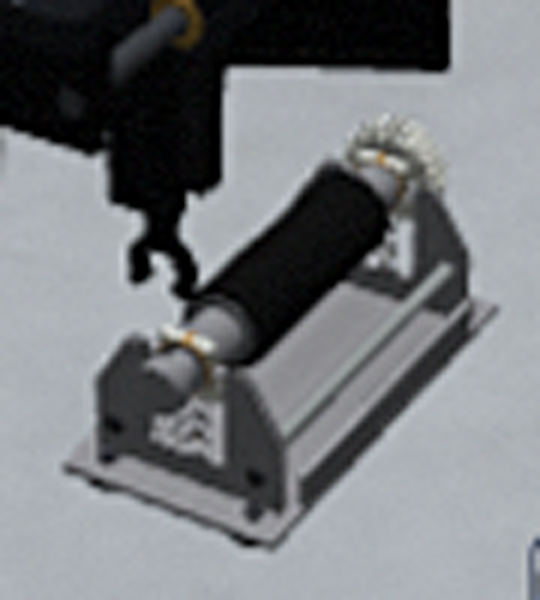

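The clip hangs upright over the shaft end, mouth down, with its bore at about (162,272) in the crop. Next I'll check it against predicted pixels.

```bash
python3 - <<'E'
from h import *
import cv2
X=np.array([.5145,-.1553,.1171])
f=lambda p:(p-[275,190])*6
for dz in(0,.007,.0251,.0338): print("clip -%.4f"%dz,f(proj("scene",X-[0,0,dz])))
C=np.array([.5157,-.2225,0]);th=np.radians(2)
u=np.array([-np.sin(th),np.cos(th),0]);v=np.array([np.cos(th),np.sin(th),0])
W=lambda x,y,z:C+v*x/1e3+u*y/1e3+np.array([0,0,z/1e3])
for n,q in dict(end=(0,77.7,52),endtop=(0,77.7,61),endL=(9,77.7,52),endR=(-9,77.7,52),endbot=(0,77.7,43),blk=(0,60,62),cA=(39,75,5),cB=(-39,75,5),plateL=(0,62,52)).items(): print(n,f(proj("scene",W(*q))))
for x in(.5125,.5145,.5165):print(x,f(proj("scene",np.array([x,-.1553,.092]))))
g=W(0,66.6,52);print("groove",g)
E
```

```text
clip -0.0000 [158.45631827 190.17393093]
clip -0.0070 [158.87891277 210.43526499]
clip -0.0251 [159.9532206  261.94305691]
clip -0.0338 [160.46036989 286.25837795]
end [146.57225519 390.28136339]
endtop [145.97063806 366.03291211]
endL [121.48238987 381.06482396]
endR [171.88167411 399.57855389]
endbot [147.16677392 414.24371069]
blk [177.72042042 333.8990048 ]
cA [ 50.39962934 467.44482813]
cB [262.12568042 549.40754135]
plateL [174.6478305  363.96726444]
0.5125 [165.5385355  264.02366058]
0.5145 [159.9532206  261.94305691]
0.5165 [154.37954326 259.86678838]
groove [ 0.51337569 -0.15594057  0.052     ]
```

Emit:
jog_arm(
  motion=[
    {"x":0,"y":-0.55,"z":0,"ax":0,"ay":0,"az":0},
    {"x":0,"y":0,"z":1.2,"ax":0,"ay":0,"az":0},
    {"x":0,"y":0,"z":0.9,"ax":0,"ay":0,"az":0},
    {"x":0,"y":0,"z":0,"ax":0,"ay":0,"az":0},
    {"x":0,"y":0,"z":0,"ax":0,"ay":0,"az":0},
  ],
)

```text
time_s: 9.85
tool_pos: [0.5135, -0.1503, 0.0949]
tool_rot: [-180.0, 0.1, 1.9]
force: [-0.6, 0.2, -0.3]
grip_width: 0.0086
grasp_force: 45.0
```

Emit:
jog_arm(
  motion=[
    {"x":0,"y":0,"z":0.2,"ax":0,"ay":0,"az":0},
    {"x":0,"y":0,"z":0.2,"ax":0,"ay":0,"az":0},
    {"x":0,"y":0,"z":0,"ax":0,"ay":0,"az":0},
    {"x":0,"y":0,"z":0,"ax":0,"ay":0,"az":0},
    {"x":0,"y":0,"z":0,"ax":0,"ay":0,"az":0},
  ],
)

```text
time_s: 10.35
tool_pos: [0.514, -0.1505, 0.0918]
tool_rot: [180.0, -0.0, 1.9]
force: [-0.4, -0.4, 1.8]
grip_width: 0.0083
grasp_force: 45.0
```

Emit:
jog_arm(
  motion=[
    {"x":0,"y":0,"z":0.2,"ax":0,"ay":0,"az":0},
    {"x":0,"y":0,"z":0.1,"ax":0,"ay":0,"az":0},
    {"x":0,"y":0,"z":0,"ax":0,"ay":0,"az":0},
    {"x":0,"y":0,"z":0,"ax":0,"ay":0,"az":0},
    {"x":0,"y":0,"z":0,"ax":0,"ay":0,"az":0},
  ],
)

```text
time_s: 10.85
tool_pos: [0.5138, -0.1504, 0.0885]
tool_rot: [180.0, 0.0, 1.9]
force: [-0.6, -0.1, 2.6]
grip_width: 0.0085
grasp_force: 45.0
```

Emit:
jog_arm(
  motion=[
    {"x":0,"y":0.1,"z":0,"ax":0,"ay":0,"az":0},
    {"x":0,"y":0.1,"z":0,"ax":0,"ay":0,"az":0},
    {"x":0,"y":0,"z":0,"ax":0,"ay":0,"az":0},
    {"x":0,"y":0,"z":0,"ax":0,"ay":0,"az":0},
    {"x":0,"y":0,"z":0,"ax":0,"ay":0,"az":0},
  ],
)

```text
time_s: 11.35
tool_pos: [0.5138, -0.1524, 0.0885]
tool_rot: [180.0, 0.0, 1.9]
force: [-1.9, -0.6, 2.7]
grip_width: 0.0081
grasp_force: 45.0
```

Emit:
jog_arm(
  motion=[
    {"x":0,"y":0.1,"z":0,"ax":0,"ay":0,"az":0},
    {"x":0,"y":0,"z":0,"ax":0,"ay":0,"az":0},
    {"x":0,"y":0,"z":0,"ax":0,"ay":0,"az":0},
    {"x":0,"y":0,"z":0,"ax":0,"ay":0,"az":0},
    {"x":0,"y":0,"z":0,"ax":0,"ay":0,"az":0},
  ],
)

```text
time_s: 11.85
tool_pos: [0.514, -0.1534, 0.0885]
tool_rot: [180.0, -0.0, 1.9]
force: [-2.1, 0.3, 2.6]
grip_width: 0.008
grasp_force: 45.0
```

Emit:
jog_arm(
  motion=[
    {"x":0,"y":0.1,"z":0,"ax":0,"ay":0,"az":0},
    {"x":0,"y":0,"z":0,"ax":0,"ay":0,"az":0},
    {"x":0,"y":0,"z":0,"ax":0,"ay":0,"az":0},
    {"x":0,"y":0,"z":0,"ax":0,"ay":0,"az":0},
    {"x":0,"y":0,"z":0,"ax":0,"ay":0,"az":0},
  ],
)

```text
time_s: 12.35
tool_pos: [0.5142, -0.1546, 0.0886]
tool_rot: [180.0, -0.0, 1.9]
force: [-1.2, -1.1, 1.6]
grip_width: 0.008
grasp_force: 45.0
```

Emit:
jog_arm(
  motion=[
    {"x":0,"y":0.05,"z":0,"ax":0,"ay":0,"az":0},
    {"x":0,"y":0,"z":0,"ax":0,"ay":0,"az":0},
    {"x":0,"y":0,"z":0,"ax":0,"ay":0,"az":0},
    {"x":0,"y":0,"z":0,"ax":0,"ay":0,"az":0},
    {"x":0,"y":0,"z":0,"ax":0,"ay":0,"az":0},
  ],
)

```text
time_s: 12.85
tool_pos: [0.514, -0.1547, 0.0885]
tool_rot: [-180.0, 0.0, 2.0]
force: [-1.6, -1.2, 2.0]
grip_width: 0.0086
grasp_force: 45.0
```

Emit:
jog_arm(
  motion=[
    {"x":0,"y":0.05,"z":0,"ax":0,"ay":0,"az":0},
    {"x":0,"y":0,"z":0,"ax":0,"ay":0,"az":0},
    {"x":0,"y":0,"z":0,"ax":0,"ay":0,"az":0},
    {"x":0,"y":0,"z":0,"ax":0,"ay":0,"az":0},
    {"x":0,"y":0,"z":0,"ax":0,"ay":0,"az":0},
  ],
)

```text
time_s: 13.35
tool_pos: [0.5141, -0.1552, 0.0885]
tool_rot: [-180.0, 0.0, 2.0]
force: [-1.0, 0.1, 0.8]
grip_width: 0.0084
grasp_force: 45.0
```

Emit:
jog_arm(
  motion=[
    {"x":0,"y":0.05,"z":0,"ax":0,"ay":0,"az":0},
    {"x":0,"y":0,"z":0,"ax":0,"ay":0,"az":0},
    {"x":0,"y":0,"z":0,"ax":0,"ay":0,"az":0},
    {"x":0,"y":0,"z":0,"ax":0,"ay":0,"az":0},
    {"x":0,"y":0,"z":0,"ax":0,"ay":0,"az":0},
  ],
)

```text
time_s: 13.85
tool_pos: [0.5141, -0.1558, 0.0885]
tool_rot: [180.0, 0.0, 1.9]
force: [-0.9, 0.8, 1.8]
grip_width: 0.0081
grasp_force: 45.0
```

Emit:
jog_arm(
  motion=[
    {"x":-0.1,"y":0,"z":0,"ax":0,"ay":0,"az":0},
    {"x":0,"y":0,"z":0,"ax":0,"ay":0,"az":0},
    {"x":0,"y":0,"z":0,"ax":0,"ay":0,"az":0},
    {"x":0,"y":0,"z":0,"ax":0,"ay":0,"az":0},
    {"x":0,"y":0,"z":0,"ax":0,"ay":0,"az":0},
  ],
)

```text
time_s: 14.35
tool_pos: [0.5132, -0.156, 0.0886]
tool_rot: [180.0, -0.0, 1.9]
force: [-1.1, 0.4, 0.8]
grip_width: 0.0086
grasp_force: 45.0
```

```bash
cat >avg.py <<'E'
from cell import env
import cv2,numpy as np
np.set_printoptions(precision=4,suppress=True)
F=[];M=[]
for i in range(8):
    s=env.read_camera("scene" if i<7 else "top");o=env.get_obs();F.append(o["force"]);M.append(o["wrist_torque"])
    if i==6:cv2.imwrite("pics/sl.png",s[...,::-1])
cv2.imwrite("pics/tl.png",s[...,::-1])
print(np.mean(F,0),np.std(F,0),np.mean(M,0),o["tool_pos"],o["time_s"])
E
python3 avg.py
```

```text
[-0.4515  0.1499  0.9055] [0.4011 0.4652 0.4904] [-0.0157  0.1667  0.0023] [ 0.5131 -0.1559  0.0886] 14.75
```

Emit:
jog_arm(
  motion=[
    {"x":0,"y":0.08,"z":0,"ax":0,"ay":0,"az":0},
    {"x":0,"y":0,"z":0,"ax":0,"ay":0,"az":0},
    {"x":0,"y":0,"z":0,"ax":0,"ay":0,"az":0},
    {"x":0,"y":0,"z":0,"ax":0,"ay":0,"az":0},
    {"x":0,"y":0,"z":0,"ax":0,"ay":0,"az":0},
  ],
)

```text
time_s: 15.25
tool_pos: [0.5131, -0.1566, 0.0885]
tool_rot: [180.0, 0.0, 2.0]
force: [-0.7, -0.2, 0.7]
grip_width: 0.0082
grasp_force: 45.0
```

```bash
python3 avg.py
```

```text
[-1.0289  0.5846  0.6848] [0.5375 0.3846 0.4838] [0.0737 0.2884 0.0118] [ 0.5131 -0.1566  0.0885] 15.65
```

Emit:
jog_arm(
  motion=[
    {"x":0,"y":0,"z":0.15,"ax":0,"ay":0,"az":0},
    {"x":0,"y":0,"z":0.15,"ax":0,"ay":0,"az":0},
    {"x":0,"y":0,"z":0,"ax":0,"ay":0,"az":0},
    {"x":0,"y":0,"z":0,"ax":0,"ay":0,"az":0},
    {"x":0,"y":0,"z":0,"ax":0,"ay":0,"az":0},
  ],
)

```text
time_s: 16.15
tool_pos: [0.5131, -0.1566, 0.0855]
tool_rot: [180.0, 0.0, 2.0]
force: [-2.2, 0.8, 1.7]
grip_width: 0.008
grasp_force: 45.0
```

```bash
python3 avg.py
```

```text
[-1.6188  0.6198  2.1929] [0.4838 0.2941 0.5057] [ 0.1082  0.408  -0.0168] [ 0.5131 -0.1566  0.0855] 16.55
```

Emit:
jog_arm(
  motion=[
    {"x":-0.1,"y":-0.05,"z":0,"ax":0,"ay":0,"az":0},
    {"x":-0.05,"y":0,"z":0,"ax":0,"ay":0,"az":0},
    {"x":0,"y":0,"z":0,"ax":0,"ay":0,"az":0},
    {"x":0,"y":0,"z":0,"ax":0,"ay":0,"az":0},
    {"x":0,"y":0,"z":0,"ax":0,"ay":0,"az":0},
  ],
)

```text
time_s: 17.05
tool_pos: [0.5116, -0.1563, 0.0855]
tool_rot: [180.0, 0.0, 1.9]
force: [-1.0, 0.0, 1.7]
grip_width: 0.0083
grasp_force: 45.0
```

```bash
python3 avg.py; python3 -c "
import cv2
s=cv2.imread('pics/sl.png')
cv2.imwrite('pics/c7.png',cv2.resize(s[195:275,280:360],(600,600),interpolation=cv2.INTER_CUBIC))"
```

```text
[-1.5724 -0.0278  1.5793] [0.5322 0.4759 0.4599] [-0.0018  0.3769  0.0153] [ 0.5116 -0.1562  0.0855] 17.45
```

View pics/c7.png

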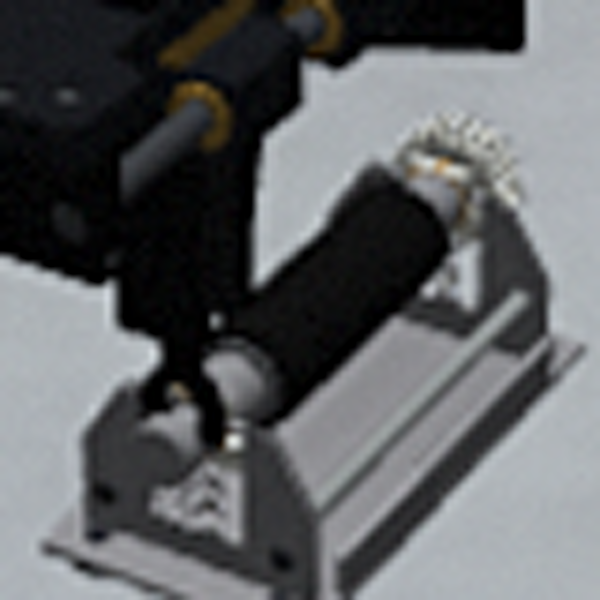

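The clip stands on the groove just behind the head, with the ring spanning x 140–222 around (181,395) and the head face centred near (167,440). It may sit a little to +x, so I'll test by moving -x.

Emit:
jog_arm(
  motion=[
    {"x":-0.1,"y":0,"z":0,"ax":0,"ay":0,"az":0},
    {"x":-0.05,"y":0,"z":0,"ax":0,"ay":0,"az":0},
    {"x":0,"y":0,"z":0,"ax":0,"ay":0,"az":0},
    {"x":0,"y":0,"z":0,"ax":0,"ay":0,"az":0},
    {"x":0,"y":0,"z":0,"ax":0,"ay":0,"az":0},
  ],
)

```text
time_s: 17.95
tool_pos: [0.5107, -0.1562, 0.0858]
tool_rot: [180.0, -0.1, 2.0]
force: [1.8, 0.5, 0.3]
grip_width: 0.0085
grasp_force: 45.0
```

```bash
python3 avg.py
```

```text
[ 1.2232 -0.2111  0.8918] [0.3084 0.6045 0.4818] [-0.0153 -0.3984  0.0139] [ 0.5104 -0.1562  0.0857] 18.35
```

Emit:
jog_arm(
  motion=[
    {"x":0.05,"y":0,"z":0.2,"ax":0,"ay":0,"az":0},
    {"x":0,"y":0,"z":0.2,"ax":0,"ay":0,"az":0},
    {"x":0,"y":0,"z":0.2,"ax":0,"ay":0,"az":0},
    {"x":0,"y":0,"z":0,"ax":0,"ay":0,"az":0},
    {"x":0,"y":0,"z":0,"ax":0,"ay":0,"az":0},
  ],
)

```text
time_s: 18.85
tool_pos: [0.5107, -0.1563, 0.0796]
tool_rot: [180.0, -0.0, 2.0]
force: [2.0, 0.3, 3.1]
grip_width: 0.0083
grasp_force: 45.0
```

Emit:
jog_arm(
  motion=[
    {"x":0,"y":0,"z":0.2,"ax":0,"ay":0,"az":0},
    {"x":0,"y":0,"z":0.2,"ax":0,"ay":0,"az":0},
    {"x":0,"y":0,"z":0.2,"ax":0,"ay":0,"az":0},
    {"x":0,"y":0,"z":0,"ax":0,"ay":0,"az":0},
    {"x":0,"y":0,"z":0,"ax":0,"ay":0,"az":0},
  ],
)

```text
time_s: 19.35
tool_pos: [0.5109, -0.1564, 0.074]
tool_rot: [180.0, -0.0, 1.9]
force: [0.1, -0.1, 6.0]
grip_width: 0.0082
grasp_force: 45.0
```

Emit:
jog_arm(
  motion=[
    {"x":0,"y":0,"z":0.15,"ax":0,"ay":0,"az":0},
    {"x":0,"y":0,"z":0.15,"ax":0,"ay":0,"az":0},
    {"x":0,"y":0,"z":0,"ax":0,"ay":0,"az":0},
    {"x":0,"y":0,"z":0,"ax":0,"ay":0,"az":0},
    {"x":0,"y":0,"z":0,"ax":0,"ay":0,"az":0},
  ],
)

```text
time_s: 19.85
tool_pos: [0.5108, -0.1563, 0.0706]
tool_rot: [180.0, -0.0, 1.9]
force: [0.8, -0.4, 3.6]
grip_width: 0.0083
grasp_force: 45.0
```

Emit:
jog_arm(
  motion=[
    {"x":0,"y":0,"z":0.1,"ax":0,"ay":0,"az":0},
    {"x":0,"y":0,"z":0.1,"ax":0,"ay":0,"az":0},
    {"x":0,"y":0,"z":0,"ax":0,"ay":0,"az":0},
    {"x":0,"y":0,"z":0,"ax":0,"ay":0,"az":0},
    {"x":0,"y":0,"z":0,"ax":0,"ay":0,"az":0},
  ],
)

```text
time_s: 20.35
tool_pos: [0.5108, -0.1562, 0.0687]
tool_rot: [180.0, -0.0, 2.0]
force: [1.1, -0.3, 5.1]
grip_width: 0.0087
grasp_force: 45.0
```

Emit:
jog_arm(
  motion=[
    {"x":0,"y":0,"z":0.15,"ax":0,"ay":0,"az":0},
    {"x":0,"y":0,"z":0.15,"ax":0,"ay":0,"az":0},
    {"x":0,"y":0,"z":0.15,"ax":0,"ay":0,"az":0},
    {"x":0,"y":0,"z":0,"ax":0,"ay":0,"az":0},
    {"x":0,"y":0,"z":0,"ax":0,"ay":0,"az":0},
  ],
)

```text
time_s: 20.85
tool_pos: [0.5109, -0.1562, 0.0645]
tool_rot: [180.0, -0.0, 2.0]
force: [0.9, 0.2, 6.9]
grip_width: 0.0081
grasp_force: 45.0
```

Emit:
jog_arm(
  motion=[
    {"x":0,"y":0,"z":0.1,"ax":0,"ay":0,"az":0},
    {"x":0,"y":0,"z":0.1,"ax":0,"ay":0,"az":0},
    {"x":0,"y":0,"z":0,"ax":0,"ay":0,"az":0},
    {"x":0,"y":0,"z":0,"ax":0,"ay":0,"az":0},
    {"x":0,"y":0,"z":0,"ax":0,"ay":0,"az":0},
  ],
)

```text
time_s: 21.35
tool_pos: [0.5111, -0.1562, 0.0633]
tool_rot: [180.0, -0.0, 2.0]
force: [-1.0, 0.6, 11.8]
grip_width: 0.0085
grasp_force: 45.0
```

Emit:
jog_arm(
  motion=[
    {"x":0,"y":0,"z":0.1,"ax":0,"ay":0,"az":0},
    {"x":0,"y":0,"z":0,"ax":0,"ay":0,"az":0},
    {"x":0,"y":0,"z":0,"ax":0,"ay":0,"az":0},
    {"x":0,"y":0,"z":0,"ax":0,"ay":0,"az":0},
    {"x":0,"y":0,"z":0,"ax":0,"ay":0,"az":0},
  ],
)

```text
time_s: 21.85
tool_pos: [0.5114, -0.1563, 0.0631]
tool_rot: [179.9, -0.1, 2.0]
force: [-2.6, 1.2, 16.3]
grip_width: 0.0084
grasp_force: 45.0
```

Emit:
jog_arm(
  motion=[
    {"x":0,"y":0,"z":-0.4,"ax":0,"ay":0,"az":0},
    {"x":0,"y":0,"z":-0.4,"ax":0,"ay":0,"az":0},
    {"x":0,"y":0,"z":-0.4,"ax":0,"ay":0,"az":0},
    {"x":0,"y":0,"z":-0.2,"ax":0,"ay":0,"az":0},
    {"x":0,"y":0,"z":0,"ax":0,"ay":0,"az":0},
  ],
)

```text
time_s: 22.35
tool_pos: [0.5106, -0.1562, 0.075]
tool_rot: [180.0, -0.0, 1.9]
force: [2.4, -0.4, 1.0]
grip_width: 0.0088
grasp_force: 45.0
```

```bash
python3 avg.py
```

```text
[ 2.5643 -0.5294  2.0418] [0.4851 0.6976 0.4455] [-0.0293 -0.6241 -0.0124] [ 0.5106 -0.1562  0.075 ] 22.75
```

Emit:
jog_arm(
  motion=[
    {"x":0.06,"y":0,"z":-0.2,"ax":0,"ay":0,"az":0},
    {"x":0,"y":0,"z":0,"ax":0,"ay":0,"az":0},
    {"x":0,"y":0,"z":0,"ax":0,"ay":0,"az":0},
    {"x":0,"y":0,"z":0,"ax":0,"ay":0,"az":0},
    {"x":0,"y":0,"z":0,"ax":0,"ay":0,"az":0},
  ],
)

```text
time_s: 23.25
tool_pos: [0.5109, -0.1562, 0.0769]
tool_rot: [-180.0, 0.0, 2.0]
force: [1.3, -0.2, 1.6]
grip_width: 0.0082
grasp_force: 45.0
```

Emit:
jog_arm(
  motion=[
    {"x":0,"y":0,"z":0,"ax":0,"ay":0,"az":0},
    {"x":0,"y":0,"z":0,"ax":0,"ay":0,"az":0},
    {"x":0,"y":0,"z":0,"ax":0,"ay":0,"az":0},
    {"x":0,"y":0,"z":0,"ax":0,"ay":0,"az":0},
    {"x":0,"y":0,"z":0,"ax":0,"ay":0,"az":0},
  ],
  claw=-0.3,
)

```text
time_s: 23.75
tool_pos: [0.511, -0.1562, 0.0769]
tool_rot: [-180.0, 0.0, 1.9]
force: [0.0, -0.4, -1.0]
grip_width: 0.0292
grasp_force: 0.0
```

Emit:
jog_arm(
  motion=[
    {"x":0,"y":0,"z":-2,"ax":0,"ay":0,"az":0},
    {"x":0,"y":0,"z":-4,"ax":0,"ay":0,"az":0},
    {"x":0,"y":4,"z":-3,"ax":0,"ay":0,"az":0},
    {"x":0,"y":4,"z":-3,"ax":0,"ay":0,"az":0},
    {"x":0,"y":4.5,"z":0,"ax":0,"ay":0,"az":0},
  ],
)

```text
time_s: 24.25
tool_pos: [0.5184, -0.2827, 0.2027]
tool_rot: [179.7, -0.5, 2.1]
force: [1.6, -0.3, -0.6]
grip_width: 0.0303
grasp_force: 0.0
```

Emit:
jog_arm(
  motion=[
    {"x":0,"y":4.5,"z":0,"ax":0,"ay":0,"az":0},
    {"x":0,"y":4.5,"z":0,"ax":0,"ay":0,"az":0},
    {"x":0,"y":0,"z":0,"ax":0,"ay":0,"az":0},
    {"x":0,"y":0,"z":0,"ax":0,"ay":0,"az":0},
    {"x":0,"y":0,"z":0,"ax":0,"ay":0,"az":0},
  ],
)

```text
time_s: 24.75
tool_pos: [0.5191, -0.3694, 0.1969]
tool_rot: [-179.9, -0.0, 2.1]
force: [-0.3, 0.4, 0.4]
grip_width: 0.0301
grasp_force: 0.0
```

```bash
python3 - <<'E'
from cell import env
import cv2,numpy as np
s=env.read_camera("scene")[...,::-1]; t=env.read_camera("top")[...,::-1]
a=cv2.resize(s[200:270,275:355],(640,560),interpolation=cv2.INTER_CUBIC)[:,:400]
b=cv2.resize(t[215:255,290:340],(400,320),interpolation=cv2.INTER_CUBIC)
c=cv2.resize(s[280:345,205:280],(400,280))[:240]
o=np.vstack([b,c])[:560]
cv2.imwrite("pics/c8.png",np.hstack([a,o]))
print(env.get_obs()["force"])
E
```

```text
[-0.15128154 -0.19177708  0.57740155]
```

View pics/c8.png

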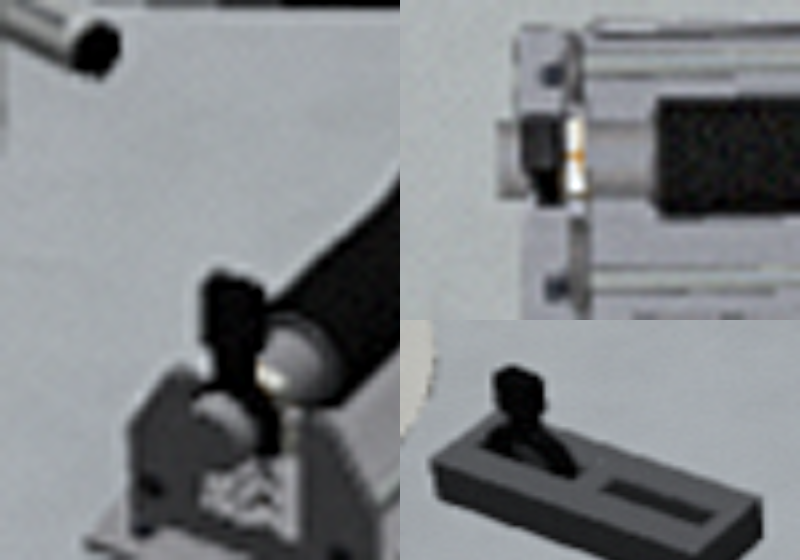

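The clip is on the groove with its ring round the shaft behind the head, at (240,410) on the left and (543,160) in the top view, square to the shaft. The head end is still at the home pixel, about 302 in the top image. The larger clip stands undisturbed in its slot and the arm is clear.

```bash
python3 -c "
from cell import env
print(env.sign_off())"
```

```text
the job is handed in; nothing more can be done
None
```

I pushed the shaft home, snapped the smaller clip into the groove and left the larger clip in its slot. I handed the job in at about 25 s; the sign-off returned no verdict, but the last pictures and forces (16 N at most) agree with a seated clip.

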